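# Feed a tile blank along the rubbing-jig fence with a push shoe

### The job

Take the wooden push shoe from its cork pad and, touching the terracotta blank with the shoe only, square the blank up against the steel fence before it reaches the grey rubbing stone, then feed it along over the stone, kept pressed lightly against the fence all the way, until it butts squarely against the end stop without being jammed. Leave the blank there against fence and stop, stand the shoe back on its cork pad, and leave the pots alone; the fired clay chips, so be gentle.

Things in the scene. Friction and masses are not known exactly. Their poses are not given: they have to be found in the camera images.
- jig: Rubbing jig fixed on the bench: plywood board 400 x 160 x 18 mm (board spans x -200..200, y -85..75). Origin under the board at mid-length; board top at z = 18. +x is the feed direction, +y points to the fence, z up. The grey rubbing stone is let in flush, from x = -20 to x = 135. Its position and yaw vary.
- fence: Straight steel rail fixed on the jig board along the feed direction, 400 x 20 x 28 mm, origin at the centre of its underside (at 0, 60, 18 in the jig's axes), axes as the jig's. The guiding face is its -y side, 10 mm from the origin, i.e. at y = 50 in the jig's axes. Rigid.
- stop: Dark steel end stop fixed on the jig board, 25 x 75 x 28 mm, at the end of the feed. Origin at the middle of the foot of its stopping face (at x = 140, y = 12.5, z = 18 in the jig's axes), which faces -x. Rigid.
- blank: Fired terracotta tile blank, loose, 100 (x) x 70 (y) x 32 mm, 0.3 to 0.6 kg; origin at the centre of its underside, axes roughly the jig's. Starts at the jig's infeed (-x) end, 7 to 23 mm short of the fence, up to 5 degrees askew. Home: origin at x = 90, y = 15 in the jig's axes. Drags with 1.5 to 6 N; chips if pressed on the fence with over 12 N or on the stop with over 25 N.
- shoe: Wooden push shoe, loose, 0.2 kg, upright. Origin at its underside below the handle axis. Foot 25 mm high: lip x -22..22, y -30..35, its +x face pushes the blank's rear; cheek x 22..87, 15 thick, its +y face presses the blank to the fence. The cheek is clamped by hand anywhere with that face at y = -24 to -6: feel for it. Handle 40 (x) x 26 (y), z 25..90: pinch the 26 at z = 60. In use its axes lie along the jig's.
- shoe_foot (a point): Middle of the shoe's foot on its underside: 32.5 mm ahead (+x) of the shoe's origin.
- pad: Cork pad fixed on the bench, 150 (x) x 110 (y) x 6 mm, where the shoe stands; origin at the centre of its underside, top at z = 6. The shoe's x axis starts along the pad's within about 20 degrees.
- lidded_pot: Bystander: lidded terracotta pot, 90 mm across, 74 mm high, origin at centre of underside.
- clay_bowl: Bystander: grey bowl, 90 mm across, 50 mm high, origin at centre of underside.
- small_jar: Bystander: dark clay jar, 94 mm across, 78 mm high, origin at centre of underside.
Mind the look-alikes: they are no part of the job. Leave any yellow look-alike of the shoe alone.

How it is judged:
By the outcome, as a careful person would: the job done as asked, in the order asked, and still so for the second after the job is handed in, with the robot touching nothing.
It also fails if it takes over 72 s, if anything falls off the work surface, if the arm or the gripper's body presses on something with over 40 N, if the wrist force passes 120 N, or if a joint passes its speed limit or range.

### The arm

A 7-joint arm with a two-finger parallel gripper is mounted at the origin on the work surface. World frame = base frame: x ahead of the robot, y to its left, z up, the work surface at z = 0. Lengths are in m, angles in rad, forces in N, time in s.
With the tool pointing down it reaches from about 0.425 to 0.95 m from the base axis. Payload 4.7 kg.
Tool frame: the origin (TCP) lies at the very end of the fingers, on their centre line; the grasp point (between the pads) lies 19 mm behind it; z points along the fingers, y is the direction in which the jaws open and shut (so a half turn about z gives the same grasp; the last joint's range is limited). The gripper opens to 87 mm and grips with 3 to 60 N. Pads are 19 mm wide; open, the fingers measure 117 mm over their backs; the gripper's body (75 mm by 190 mm) begins 51 mm behind the grasp point.
Start: joints at [1.159, 0.469, -0.049, 1.532, 0.024, 1.141, -0.082], TCP at [0.252, -0.626, 0.223] pointing down, gripper open.
Joint ranges: [-2.59, 2.59], [-0.33, 1.99], [-1.39, 1.29], [0.1, 2.45], [-1.04, 4.18], [0.21, 1.99], [-2.66, 2.66]. Speed limits (rad/s): [2.57, 2.57, 3.14, 3.14, 3.14, 3.14, 3.14].

### API

Orientations are given as a unit quaternion [w, x, y, z].
In Python, from cell import r gives the robot as it stands. The module is installed in compiled form; this text tells all that it offers.
- The arm moves only by the shell command python3 -m jog 'ROWS'. ROWS is a JSON object of lists of equal length, an entry for each row: "travel": the shift along the world's x, y, z in mm, a list of three; "rot": the turn, a rotation vector about the world's x, y, z in degrees, a list of three; "claw": the closure in counts, from 0 (fully open) to 255 (shut). In form: {"travel": [[tx, ty, tz], ...], "rot": [[ax, ay, az], ...], "claw": [claw, ...]}. A call has 1 to 5 rows; each row is the pose to reach, as a shift and turn from the pose commanded when the call began; what a row does not reach only later rows make up. A row lasts 1/8 s, in which the tool goes at most 62.5 mm and 10.7 degrees, less where a joint would pass 70% of its speed; a pose out of reach is approached as far as the arm can. A call with a gripper value outside its range is refused whole. The fingers move at their own pace and stop on an object; the grip force is fixed at half the most. Time passes only in rows, so rows that repeat a pose let the fingers close. It gives the time, the measured TCP pose, the force and the opening at its end, in the units of the state.
- r.get_state(): the state, without advancing time (a new reading comes with each control period).
- r.camera(name): name is "scene" or "top" or "wrist"; returns a dict with "color" (480x640x3 uint8, red, green, blue), "range_z" (480x640 float32, m along the optical axis (not along the pixel's ray), 0 where there is no reading), "K" (3x3 intrinsics, pixels), "k1" (the pictures are not rectified: a ray, as slopes to the right and down, at radius r is drawn at 1 + k1 r^2 times it, then the intrinsics apply), "xyz" and "attitude" of the camera in the world. Camera axes: x right, y down, z forward; pixel columns grow to the right and rows downward; lengths in m; the calibration is good to about 2 mm. A picture is of the moment at which its call begins.
- r.finish_job(): hands the job in, once; it reports no verdict.
Trained networks look in a picture, given as the dict that the camera call returned (one of the last four; its "shot" number tells which), for a name from the list of things; names that differ only in an ending like _2 or _b are one class to them, and where a whole thing is asked for, a point or a joint stands for the part that bears it (a point fixed in the world has none). Each returns a list of dicts, best first, with "p" (0 to 1); they miss things now and then, are a little off and sometimes report something else, mostly with a low value. They report only what shows in the picture. A call takes as long as a camera call. They do not tell look-alikes from the thing itself.
- r.outline_of(picture, target): "region" (480x640 bool, what is visible of it) and "box" ([centre column, centre row, width, height] in pixels, round what is visible of it).
The state is a dict: "clock": time; "q": joint angles; "dq": joint speeds; "tau": joint torques, N m; "tcp_pos": TCP position; "orientation": TCP orientation; "force": force on the tool from outside, world axes, zero at the start; "moment": the same for the moment, N m; "finger_gap": finger opening in m.
Only numpy, scipy, OpenCV 4.12 (cv2) and the standard library are available. Lean on these libraries where they do the work, as an engineer would, in place of code of your own. Each camera call takes 0.05 s, during which the arm holds its last target.

## Working session

There is one attempt and no reset: what is moved stays moved. The work goes in short steps, Python scripts to look and compute and a shell command to move; the robot and the scene stay as the last step left them, time stands still between calls to the robot, and variables do not carry over. Pictures are saved under pics/ and viewed, and the job is handed in when it is done.

```bash
mkdir -p pics; ls; cat > h.py <<'E'
import numpy as np, cv2
from cell import r
from scipy.spatial.transform import Rotation as R
def Rq(q): return R.from_quat([q[1],q[2],q[3],q[0]])
def att(a):
    a=np.array(a); return a if a.shape==(3,3) else Rq(a).as_matrix()
def rays(p,uv):
    K=np.array(p["K"]);uv=np.atleast_2d(uv).astype(float)
    d=np.c_[(uv[:,0]-K[0,2])/K[0,0],(uv[:,1]-K[1,2])/K[1,1]]
    u=d.copy()
    for _ in range(20): u=d/(1+p["k1"]*(u**2).sum(1,keepdims=True))
    return np.c_[u,np.ones(len(u))]
def onplane(p,uv,z):
    d=rays(p,uv)@att(p["attitude"]).T; o=np.array(p["xyz"])
    return o+d*((z-o[2])/d[:,2])[:,None]
def cloud(p):
    v,u=np.mgrid[0:480,0:640]; uv=np.c_[u.ravel(),v.ravel()]
    z=p["range_z"].ravel()
    w=(rays(p,uv)*z[:,None])@att(p["attitude"]).T+np.array(p["xyz"])
    w[z<=0]=np.nan
    return w.reshape(480,640,3)
def proj(p,X):
    c=(np.atleast_2d(X)-np.array(p["xyz"]))@att(p["attitude"])
    s=c[:,:2]/c[:,2:]; s=s*(1+p["k1"]*(s**2).sum(1,keepdims=True))
    K=np.array(p["K"]); return np.c_[s[:,0]*K[0,0]+K[0,2],s[:,1]*K[1,1]+K[1,2]]
def save(p,n): cv2.imwrite(f"pics/{n}.png",p["color"][:,:,::-1])
E
python3 - <<'E'
from h import *
for n in ["scene","top"]:
    p=r.camera(n); save(p,n+"0"); print(n,p["xyz"],p["attitude"],p["k1"],p["K"])
    C=cloud(p)
    for t in ["jig","fence","stop","blank","shoe","pad","lidded_pot","clay_bowl","small_jar"]:
        for o in r.outline_of(p,t)[:3]:
            m=o["region"]; w=C[m]; w=w[~np.isnan(w[:,0])]
            print(t,round(o["p"],2),np.round(o["box"]),m.sum(),np.round(np.median(w,0),3) if len(w) else None)
print(r.get_state())
E
```

```text
pics
scene [1.38036724 0.03303532 0.66586456] [-0.31721772  0.64516213  0.61882134 -0.31654209] -0.08344449147695958 [[440.93147447   0.         315.120887  ]
 [  0.         440.93147447 236.63867434]
 [  0.           0.           1.        ]]
jig 0.65 [245. 247. 175.  52.] 6604 [ 0.596 -0.141  0.019]
fence 0.7 [243. 255. 178.  23.] 2598 [ 0.602 -0.113  0.04 ]
stop 0.83 [184. 244.  18.  16.] 239 [ 0.554 -0.261  0.045]
stop 0.46 [243. 257. 177.  25.] 2719 [ 0.602 -0.113  0.039]
blank 0.59 [297. 235.  42.  25.] 906 [0.543 0.006 0.049]
shoe 0.87 [443. 190.  42.  38.] 803 [0.347 0.42  0.026]
shoe 0.79 [417. 223.  47.  44.] 1025 [0.52  0.32  0.032]
shoe 0.65 [494. 235.  34.  55.] 947 [0.55  0.483 0.026]
pad 0.96 [414. 235.  65.  32.] 941 [0.52  0.281 0.006]
lidded_pot 0.91 [307. 301.  44.  39.] 1355 [0.764 0.026 0.046]
clay_bowl 0.75 [208. 300.  44.  42.] 1301 [ 0.718 -0.172  0.032]
small_jar 0.6 [118. 241.  40.  42.] 1370 [ 0.564 -0.416  0.055]
small_jar 0.17 [418. 223.  44.  39.] 1092 [0.52  0.319 0.031]
top [0.31423857 0.05616801 1.32997074] [-0.05480611  0.70899141 -0.69935241  0.0723
[... 812 characters left out ...]
k': 1.0, 'q': array([ 1.15912803,  0.46855109, -0.04862113,  1.53253401,  0.0240771 ,
        1.14098951, -0.08230962]), 'dq': array([ 4.38970054e-04, -2.78539545e-04, -7.05511183e-05,  1.47725678e-03,
        8.28961647e-04,  4.89674585e-04, -1.13600435e-03]), 'tau': array([ 2.29946818e-04, -5.07849419e+01, -8.08564480e-02, -2.36462617e+01,
       -6.13354705e-02,  3.12242482e-02,  3.02511910e-05]), 'tcp_pos': array([ 0.2521673 , -0.62613227,  0.22259149]), 'orientation': array([4.20117225e-05, 9.81740895e-01, 1.90223058e-01, 4.41194942e-05]), 'force': array([-0.74086917,  0.21424848,  0.38898266]), 'moment': array([-0.01006527, -0.04241509, -0.02277106]), 'finger_gap': 0.08718388830495014}
```

View pics/scene0.png

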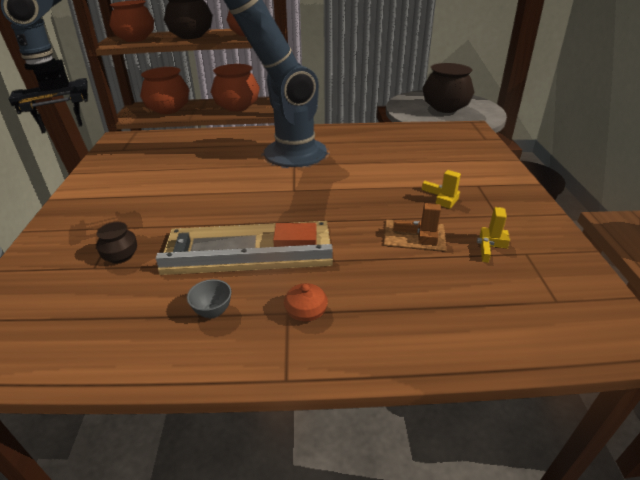

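View pics/top0.png

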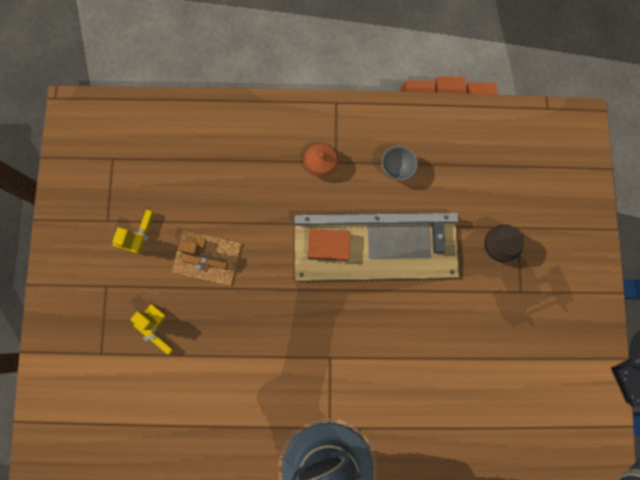

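```bash
python3 - <<'E'
from h import *
p=r.camera("wrist"); save(p,"w0"); s=r.get_state()
M=Rq(s["orientation"]).as_matrix()
print(p["xyz"],p["K"][0,0],p["k1"]); print(M, M.T@(np.array(p["xyz"])-s["tcp_pos"])); print(M.T@att(p["attitude"]))
p=r.camera("top"); save(p,"top1"); C=cloud(p)
for t,z in [("fence",.046),("stop",.046),("blank",.05),("shoe",.031),("pad",.006),("jig",.018)]:
    for o in r.outline_of(p,t)[:3]:
        m=o["region"].astype(np.uint8); c=max(cv2.findContours(m,0,2)[0],key=cv2.contourArea)
        w=onplane(p,c[:,0],z)
        b=cv2.minAreaRect((w[:,:2]*1000).astype(np.float32)); print(t,round(o["p"],2),b, m.sum())
E
```

```text
[ 0.31464802 -0.60122348  0.38441569] 404.95400439143884 -0.06242028512843407
[[ 9.27617683e-01  3.73531034e-01  3.49715882e-05]
 [ 3.73531035e-01 -9.27617682e-01 -3.52539890e-05]
 [ 1.92718046e-05  4.57651971e-05 -9.99999999e-01]] [ 0.06727972  0.00023442 -0.16184876]
[[-5.76203627e-04 -9.68067521e-01 -2.50688936e-01]
 [ 9.99999834e-01 -5.56153792e-04 -1.50820812e-04]
 [ 6.58312678e-06 -2.50688981e-01  9.68067681e-01]]
fence 0.55 ((592.2205810546875, -112.99296569824219), (26.363935470581055, 397.2861633300781), 2.0686354637145996) 1592
stop 0.76 ((552.2518310546875, -263.4098205566406), (79.21632385253906, 31.715375900268555), 1.4146443605422974) 411
blank 0.8 ((526.6832885742188, 3.916614532470703), (99.42276763916016, 73.55330657958984), 87.70283508300781) 1228
shoe 0.89 ((320.30401611328125, 408.4834289550781), (122.78146362304688, 69.80068969726562), 39.39094161987305) 824
shoe 0.62 ((560.3008422851562, 480.06146240234375), (78.58280181884766, 108.7621078491211), 75.16477966308594) 803
shoe 0.57 ((495.0462646484375, 312.56085205078125), (122.22965240478516, 72.90744018554688), 43.761898040771484) 830
pad 0.78 ((497.0239562988281, 301.9161376953125), (150.75550842285156, 110.55241394042969), 78.17046356201172) 1744
jig 0.7 ((530.13427734375, -117.98237609863281), (163.144775390625, 407.6732177734375), 1.7108757495880127) 9295
```

```bash
python3 -m jog '{"travel":[[0,0,40],[20,50,70],[50,100,80],[80,150,80],[110,200,80]],"rot":[[0,0,0],[0,0,0],[0,0,0],[0,0,0],[0,0,0]],"claw":[0,0,0,0,0]}'
```

```text
clock: 2.02
tcp_pos: [0.3631, -0.4245, 0.3031]
orientation: [0.001, 0.982, 0.19, 0.0]
force: [0.3, -0.1, 0.2]
finger_gap: 0.0871
```

```bash
python3 -m jog '{"travel":[[25,50,10],[50,100,20],[75,150,30],[100,200,30],[125,250,30]],"rot":[[0,0,10.5],[0,0,21],[0,0,31.5],[0,0,42],[0,0,52.5]],"claw":[0,0,0,0,0]}'
python3 -m jog '{"travel":[[20,30,0],[40,65,0],[40,65,0]],"rot":[[0,0,10],[0,0,17.5],[0,0,17.5]],"claw":[0,0,0]}'
cat > fit.py <<'E'
from h import *
def rect(p,t,z,k=1):
    out=[]
    for o in r.outline_of(p,t)[:k]:
        m=o["region"].astype(np.uint8); c=max(cv2.findContours(m,0,1)[0],key=cv2.contourArea)
        w=onplane(p,c[:,0],z); out.append((round(o["p"],2),cv2.minAreaRect((w[:,:2]*1000).astype(np.float32))))
    return out
E
python3 - <<'E'
from fit import *
p=r.camera("wrist"); save(p,"w1"); print(p["xyz"])
for t,z in [("fence",.046),("stop",.046),("blank",.05),("jig",.018)]: print(t,rect(p,t,z))
np.save("w1.npy",p,allow_pickle=True)
E
```

```text
clock: 2.65
tcp_pos: [0.4878, -0.1745, 0.3331]
orientation: [0.001, 0.795, 0.607, 0.0]
force: [0.9, -0.7, -0.6]
finger_gap: 0.0875
clock: 3.02
tcp_pos: [0.5283, -0.1073, 0.3328]
orientation: [-0.0, 0.693, 0.721, 0.001]
force: [0.8, 0.2, 0.1]
finger_gap: 0.0869
[ 0.52446765 -0.03996088  0.49471477]
fence [(0.57, ((589.8618774414062, -75.74357604980469), (25.56922149658203, 324.4967956542969), 1.6926467418670654))]
stop []
blank [(0.64, ((526.6820678710938, 2.8338775634765625), (100.19368743896484, 70.76276397705078), 86.72425842285156))]
jig [(0.57, ((526.2590942382812, -79.75379943847656), (161.5921173095703, 341.8826599121094), 1.9616481065750122))]
```

View pics/w1.png

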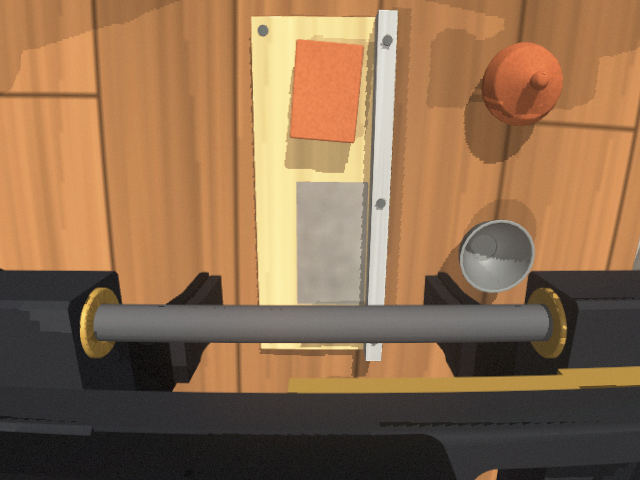

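```bash
cat > lines.py <<'E'
from h import *
def line(p,mask_or_gray,a,b,z,half=6,n=80):
    """refine the edge near world segment a-b at height z: max gradient across, robust fit"""
    g=cv2.GaussianBlur(cv2.cvtColor(p["color"],cv2.COLOR_RGB2LAB),(0,0),1.0).astype(np.float32)
    a=np.array(a,float);b=np.array(b,float);d=(b-a)/np.linalg.norm(b-a);nn=np.array([-d[1],d[0]])
    t=np.linspace(0,1,n); s=np.arange(-half,half+.01,.25)/1000
    P=(a+(b-a)*t[:,None])[:,None,:]+nn*s[:,None]
    uv=proj(p,np.c_[P.reshape(-1,2),np.full(P.shape[0]*P.shape[1],z)]).astype(np.float32).reshape(n,-1,2)
    v=cv2.remap(g,uv[...,0],uv[...,1],1)
    gr=np.linalg.norm(v[:,8:]-v[:,:-8],axis=2); k=gr.argmax(1)
    pts=P[np.arange(n),k+4]; w=gr.max(1)>12
    pts=pts[w]
    L=cv2.fitLine((pts*1000).astype(np.float32),cv2.DIST_WELSCH,0,.01,.01).ravel()
    res=np.abs((pts*1000-L[2:])@np.array([-L[1],L[0]]))
    return L,np.median(res),len(pts)
E
python3 - <<'E'
from lines import *
p=np.load("w1.npy",allow_pickle=True).item()
q=r.camera("top")
th=np.deg2rad(-88.1)
# jig origin guess from jig rect: centre y=-5 in jig axes
ex=np.array([np.cos(th),np.sin(th)]);ey=np.array([-ex[1],ex[0]])
for nm,P,xs in [("w",p,(-190,90)),("t",q,(-190,190))]:
    O=np.array([.531,-.116])+ey*.005 if nm=="t" else np.array([.531,-.116])+ey*.005
    for lab,y,z in [("board-",-85,.018),("fence top+",70,.046),("fence face top",50,.046)]:
        L,res,n=line(P,None,O+(ex*xs[0]+ey*y)/1000,O+(ex*xs[1]+ey*y)/1000,z,10)
        a=np.degrees(np.arctan2(L[1],L[0])); 
        off=(L[2:]-O*1000)@ey
        print(nm,lab,"ang",a,"off",off,"exp",y,res,n)
    for lab,x in [("board rear",-200)]:
        L,res,n=line(P,None,O+(ex*x+ey*-75)/1000,O+(ex*x+ey*40)/1000,.018,10)
        print(nm,lab,np.degrees(np.arctan2(L[1],L[0])),"off",(L[2:]-O*1000)@ex,res,n)
    L,res,n=line(P,None,O+(ex*-20+ey*-25)/1000,O+(ex*-20+ey*40)/1000,.018,10)
    print("stone start",np.degrees(np.arctan2(L[1],L[0])),"off",(L[2:]-O*1000)@ex,res,n)
    print(O)
    B=np.array([.5267,.003])
    for bth in [-93.3]:
        t=np.deg2rad(bth);bx=np.array([np.cos(t),np.sin(t)]);by=np.array([-bx[1],bx[0]])
        for lab,u,v,e in [("rear",bx,by,-50),("front",bx,by,50),("-y",by,bx,-35),("+y",by,bx,35)]:
            h=30 if u is bx else 45
            L,res,n=line(P,None,B+(u*e-v*h)/1000,B+(u*e+v*h)/1000,.05,8)
            a=np.degrees(np.arctan2(L[1],L[0])); 
            print(" blank",lab,round(a,2),"off",round(float((L[2:]-B*1000)@u),2),res,n, "jig coords", (L[2:]-O*1000)@ex,(L[2:]-O*1000)@ey)
E
```

```text
w board- ang -88.2163 off -87.62498819562205 exp -85 0.1852478712870802 80
w fence top+ ang -88.20681 off 66.56716696710815 exp 70 0.18007074292972358 80
w fence face top ang -88.21087 off 47.049997359139 exp 50 0.1935870144468561 80
w board rear 1.7059042 off -201.17500050950125 0.09616074484976131 80
stone start 1.6077163 off -21.34420764706163 0.23438682977425573 80
[ 0.53599725 -0.11583422]
 blank rear -2.86 off -49.45 0.16863878852181777 80 jig coords -168.3649261243284 -1.324196172099767
 blank front -5.05 off 49.83 0.5954658881288731 80 jig coords -69.11302746871047 -6.08609548828898
 blank -y 85.74 off -36.8 0.6724688259917482 80 jig coords -125.02189125698604 -41.763241813353865
 blank +y 83.14 off 37.91 1.5130274987459953 80 jig coords -113.75900163764564 32.231805676285965
t board- ang -88.04333 off -85.82501028030468 exp -85 0.44858281086830976 56
t fence top+ ang -88.071 off 69.49999724875131 exp 70 0.4732226943070974 44
t fence face top ang -87.82746 off 49.627416697622444 exp 50 0.7177823746358452 42
t board rear 1.1654465 off -202.45000143181704 0.11934501455611615 80
stone start 3.766999 off -21.249998983111304 0.4815425852830592 54
[ 0.53599725 -0.11583422]
 blank rear 89.1 off -51.75 1.4837422216176593e-05 1 jig coords -173.33313715481788 -30.538450819653217Traceback (most recent call last):
  File "<stdin>", line 25, in <module>
  File "lines.py", line 13, in line
    L=cv2.fitLine((pts*1000).astype(np.float32),cv2.DIST_WELSCH,0,.01,.01).ravel()
      ~~~~~~~~~~~^^^^^^^^^^^^^^^^^^^^^^^^^^^^^^^^^^^^^^^^^^^^^^^^^^^^^^^^^
cv2.error: OpenCV(4.12.0) /io/opencv/modules/imgproc/src/linefit.cpp:50: error: (-215:Assertion failed) count > 0 in function 'fitLine2D_wods'
```

```bash
python3 -m jog '{"travel":[[-5,60,0],[-10,120,0],[-15,180,0],[-20,240,-10],[-25,300,-20]],"rot":[[0,0,-3],[0,0,-6],[0,0,-10],[0,0,-10],[0,0,-10]],"claw":[0,0,0,0,0]}'
python3 -m jog '{"travel":[[-3,50,-10],[-3,50,-10],[-3,50,-10]],"rot":[[0,0,0],[0,0,0],[0,0,0]],"claw":[0,0,0]}'
python3 - <<'E'
from fit import *
p=r.camera("wrist"); save(p,"w2"); print(p["xyz"])
for t,z in [("pad",.006),("shoe",.031)]: print(t,rect(p,t,z))
np.save("w2.npy",p,allow_pickle=True)
C=cloud(p)
top=C[(C[...,2]>.08)&(C[...,2]<.105)]; foot=C[(C[...,2]>.025)&(C[...,2]<.04)]
top=top[np.hypot(top[:,0]-.5,top[:,1]-.31)<.1]; foot=foot[np.hypot(foot[:,0]-.5,foot[:,1]-.31)<.12]
for a in (top,foot):print(len(a),a.mean(0),cv2.minAreaRect((a[:,:2]*1000).astype(np.float32)))
E
```

```text
clock: 3.95
tcp_pos: [0.5023, 0.1895, 0.3127]
orientation: [0.001, 0.756, 0.655, 0.0]
force: [0.5, 0.0, 0.3]
finger_gap: 0.0871
clock: 4.32
tcp_pos: [0.4997, 0.2376, 0.3024]
orientation: [0.0, 0.756, 0.655, -0.0]
force: [0.2, 0.2, -0.3]
finger_gap: 0.0873
[0.50848017 0.30474699 0.46421928]
pad [(0.67, ((494.960205078125, 302.27301025390625), (151.77841186523438, 111.33905792236328), 77.42742919921875))]
shoe [(0.87, ((316.8080139160156, 406.3096923828125), (109.4443359375, 93.64820098876953), 51.42083740234375))]
1398 [0.5076706  0.33225057 0.09531516] ((507.6224060058594, 332.38494873046875), (40.20103073120117, 26.20375633239746), 77.54778289794922)
2439 [0.50083544 0.31280612 0.03075024] ((502.86346435546875, 299.888427734375), (109.29304504394531, 65.26384735107422), 77.2860336303711)
```

View pics/w2.png

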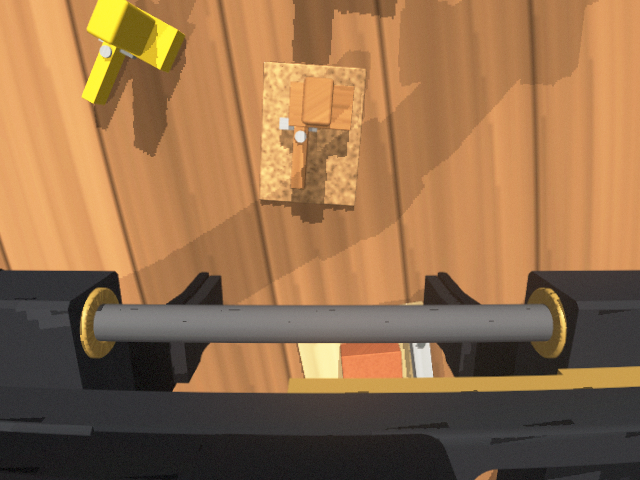

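```bash
python3 - <<'E'
from h import *
p=np.load("w2.npy",allow_pickle=True).item(); C=cloud(p).reshape(-1,3)
f=C[(C[:,2]>.027)&(C[:,2]<.035)]
o=np.array([.5076,.3323]);t=np.deg2rad(-102.5);ex=np.array([np.cos(t),np.sin(t)]);ey=np.array([-ex[1],ex[0]])
x=(f[:,:2]-o)@ex*1000;y=(f[:,:2]-o)@ey*1000
for a in range(-20,90,10):
    s=y[(x>a)&(x<a+10)&(np.abs(y)<60)]; print(a,len(s),np.percentile(s,[2,98]) if len(s) else '')
E
python3 -m jog '{"travel":[[4,50,-20],[8,95,-55],[8,95,-110],[8,95,-165],[8,95,-210]],"rot":[[0,0,-2],[0,0,-4.3],[0,0,-4.3],[0,0,-4.3],[0,0,-4.3]],"claw":[0,0,0,0,0]}'
python3 -m jog '{"travel":[[0,0,-25],[0,0,-45],[0,0,-45]],"rot":[[0,0,0],[0,0,0],[0,0,0]],"claw":[0,0,0]}'
```

```text
-20 332 [-28.40728266  34.57743446]
-10 338 [-29.00882047  34.50580991]
0 335 [-29.25578733  34.3861028 ]
10 354 [-29.68290742  34.19262005]
20 236 [-26.68074394  32.23206964]
30 135 [-23.5369283  -9.0381464]
40 138 [-23.27929263  -9.13867564]
50 135 [-23.4434711   -9.40339022]
60 135 [-23.59886875  -8.98286483]
70 132 [-23.36830466  -9.21575417]
80 94 [-23.04517776  -8.95955561]
clock: 5.1
tcp_pos: [0.5078, 0.3319, 0.0906]
orientation: [0.0, 0.78, 0.626, -0.001]
force: [0.6, -0.7, 0.5]
finger_gap: 0.087
clock: 5.48
tcp_pos: [0.5072, 0.3326, 0.0466]
orientation: [0.0, 0.78, 0.626, -0.001]
force: [0.2, 0.4, 0.8]
finger_gap: 0.0874
```

```bash
python3 -m jog '{"travel":[[0,0,0],[0,0,0],[0,0,0],[0,0,0],[0,0,0]],"rot":[[0,0,0],[0,0,0],[0,0,0],[0,0,0],[0,0,0]],"claw":[255,255,255,255,255]}'
python3 -m jog '{"travel":[[0,0,0],[0,0,0]],"rot":[[0,0,0],[0,0,0]],"claw":[255,255]}'
```

```text
clock: 6.1
tcp_pos: [0.5072, 0.3339, 0.0477]
orientation: [0.0, 0.779, 0.627, 0.0]
force: [-0.9, -0.5, 0.4]
finger_gap: 0.045
clock: 6.35
tcp_pos: [0.5075, 0.3339, 0.0476]
orientation: [0.0, 0.779, 0.627, 0.0]
force: [1.7, -0.6, -1.7]
finger_gap: 0.0257
```

```bash
python3 -m jog '{"travel":[[0,0,20],[0,0,60],[-5,-40,70],[-15,-95,70],[-20,-150,70]],"rot":[[0,0,0],[0,0,0],[0,0,4],[0,0,10],[0,0,14.3]],"claw":[255,255,255,255,255]}'
python3 -m jog '{"travel":[[-5,-55,0],[-5,-100,0],[-5,-100,0],[-5,-100,0]],"rot":[[0,0,0],[0,0,0],[0,0,0],[0,0,0]],"claw":[255,255,255,255]}'
python3 - <<'E'
from lines import *
s=r.get_state();M=Rq(s["orientation"]).as_matrix();print(s["tcp_pos"],np.degrees(np.arctan2(M[1,0],M[0,0])),M[2],s["force"],s["finger_gap"])
p=r.camera("top"); save(p,"top2"); np.save("t2.npy",p,allow_pickle=True)
p=r.camera("wrist"); save(p,"w3"); np.save("w3.npy",p,allow_pickle=True)
p=r.camera("scene"); save(p,"s3"); np.save("s3.npy",p,allow_pickle=True)
E
```

```text
clock: 6.98
tcp_pos: [0.4867, 0.1827, 0.1188]
orientation: [0.001, 0.694, 0.72, 0.0]
force: [0.2, -0.5, -2.0]
finger_gap: 0.0259
clock: 7.48
tcp_pos: [0.4825, 0.0845, 0.1185]
orientation: [0.0, 0.695, 0.719, 0.001]
force: [0.1, 0.5, -2.1]
finger_gap: 0.026
[0.48245929 0.08454373 0.11847247] 91.9389306110223 [ 6.57407346e-04  1.48812405e-03 -9.99998677e-01] [ 0.07039116  0.52067094 -2.06645226] 0.02599953162180129
```

```bash
python3 - <<'E'
import cv2
a=cv2.imread("pics/s3.png")[170:320,200:460];b=cv2.imread("pics/w3.png");t=cv2.imread("pics/top2.png")[170:320,180:480]
cv2.imwrite("pics/c3.png",cv2.resize(a,None,fx=3,fy=3));cv2.imwrite("pics/ct3.png",cv2.resize(t,None,fx=2.6,fy=2.6))
E
```

```text
(no output)
```

View pics/c3.png

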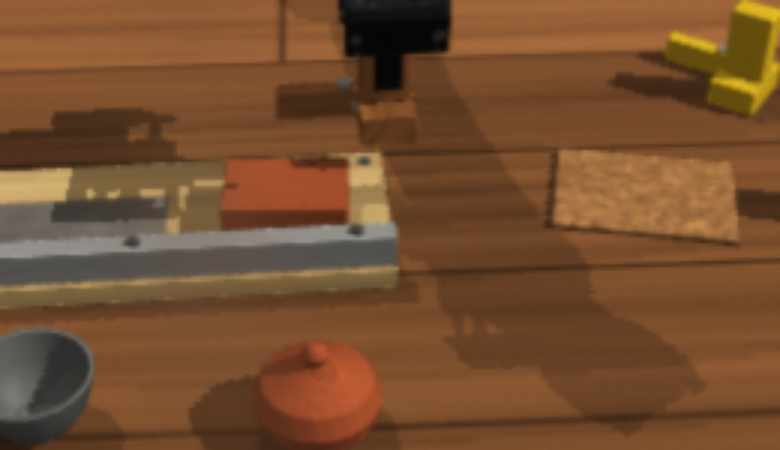

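View pics/w3.png

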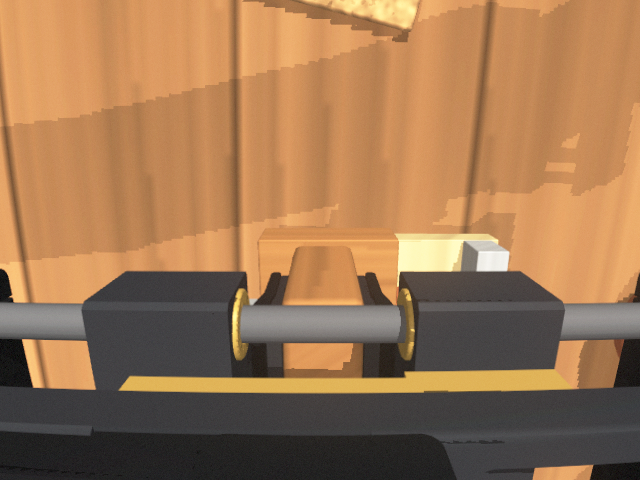

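View pics/ct3.png

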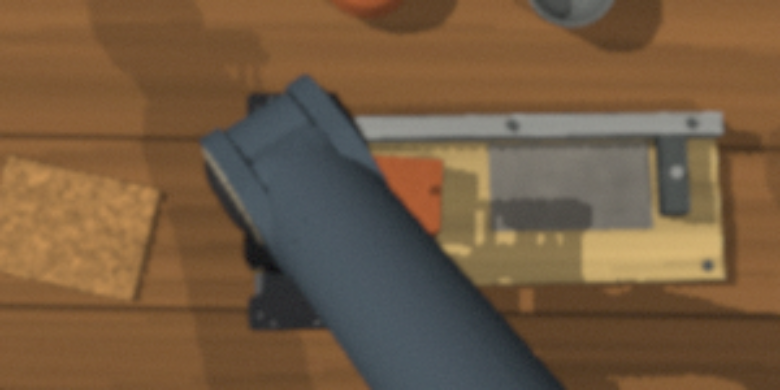

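```bash
python3 -m jog '{"travel":[[0,-3,-30],[0,-3,-50],[0,-3,-55],[0,-3,-55]],"rot":[[0,0,0],[0,0,0],[0,0,0],[0,0,0]],"claw":[255,255,255,255]}'
python3 - <<'E'
from h import *
s=r.get_state();print(s["tcp_pos"],s["force"],s["moment"])
E
python3 -m jog '{"travel":[[0,0,-1],[0,0,-1]],"rot":[[0,0,0],[0,0,0]],"claw":[255,255]}'
python3 -m jog '{"travel":[[0,0,-1],[0,0,-1]],"rot":[[0,0,0],[0,0,0]],"claw":[255,255]}'
```

```text
clock: 8.12
tcp_pos: [0.4823, 0.0818, 0.0628]
orientation: [-0.0, 0.695, 0.719, 0.0]
force: [0.4, -0.4, -1.9]
finger_gap: 0.0257
[0.48229802 0.08180701 0.06277061] [ 0.35073962 -0.44822407 -1.88550598] [ 0.04730549 -0.10178697  0.0149413 ]
clock: 8.38
tcp_pos: [0.4826, 0.081, 0.0621]
orientation: [0.0, 0.695, 0.719, 0.0]
force: [0.0, -0.1, -2.1]
finger_gap: 0.0261
clock: 8.62
tcp_pos: [0.4822, 0.0807, 0.0607]
orientation: [0.0, 0.695, 0.719, 0.0]
force: [-0.5, -0.6, -1.4]
finger_gap: 0.0261
```

```bash
python3 -m jog '{"travel":[[0,0,-1],[0,0,-1]],"rot":[[0,0,0],[0,0,0]],"claw":[255,255]}'
python3 -m jog '{"travel":[[0,0,-0.5],[0,0,-0.5]],"rot":[[0,0,0],[0,0,0]],"claw":[255,255]}'
```

```text
clock: 8.88
tcp_pos: [0.4822, 0.0808, 0.0595]
orientation: [-0.0, 0.695, 0.719, 0.0]
force: [-0.4, -0.6, -1.9]
finger_gap: 0.0257
clock: 9.12
tcp_pos: [0.4822, 0.0809, 0.0595]
orientation: [0.0, 0.695, 0.719, -0.0]
force: [-0.2, -0.8, 4.3]
finger_gap: 0.026
```

```bash
python3 -m jog '{"travel":[[0,0,0.8],[3,0.1,0.8],[6,0.2,0.8],[9,0.3,0.8],[9,0.3,0.8]],"rot":[[0,0,0],[0,0,0],[0,0,0],[0,0,0],[0,0,0]],"claw":[255,255,255,255,255]}'
python3 -m jog '{"travel":[[1,0,0],[2,0.1,0],[2,0.1,0]],"rot":[[0,0,0],[0,0,0],[0,0,0]],"claw":[255,255,255]}'
python3 -m jog '{"travel":[[1,0,0],[2,0.1,0],[2,0.1,0]],"rot":[[0,0,0],[0,0,0],[0,0,0]],"claw":[255,255,255]}'
python3 -m jog '{"travel":[[1,0,0],[2,0.1,0],[2,0.1,0]],"rot":[[0,0,0],[0,0,0],[0,0,0]],"claw":[255,255,255]}'
```

```text
clock: 9.75
tcp_pos: [0.4915, 0.0812, 0.0598]
orientation: [-0.0, 0.695, 0.719, 0.0]
force: [-0.1, 0.3, -1.7]
finger_gap: 0.0258
clock: 10.12
tcp_pos: [0.4932, 0.0813, 0.0599]
orientation: [0.0, 0.695, 0.719, 0.0]
force: [-0.3, 0.1, -1.4]
finger_gap: 0.0264
clock: 10.5
tcp_pos: [0.4953, 0.0814, 0.0599]
orientation: [0.0, 0.695, 0.719, 0.0]
force: [-0.3, -0.5, -2.7]
finger_gap: 0.0255
clock: 10.88
tcp_pos: [0.4972, 0.0815, 0.0599]
orientation: [-0.0, 0.695, 0.719, 0.0]
force: [-0.1, -0.3, -2.4]
finger_gap: 0.0258
```

```bash
python3 -m jog '{"travel":[[1,0,0],[2,0.1,0],[2,0.1,0]],"rot":[[0,0,0],[0,0,0],[0,0,0]],"claw":[255,255,255]}'
python3 -m jog '{"travel":[[1,0,0],[2,0.1,0],[2,0.1,0]],"rot":[[0,0,0],[0,0,0],[0,0,0]],"claw":[255,255,255]}'
python3 - <<'E'
from h import *
print(r.get_state()["moment"])
p=r.camera("scene");save(p,"s4");a=p["color"][170:320,200:460,::-1]; cv2.imwrite("pics/c4.png",cv2.resize(a,None,fx=3,fy=3,interpolation=cv2.INTER_CUBIC))
E
```

```text
clock: 11.25
tcp_pos: [0.498, 0.0814, 0.0596]
orientation: [-0.001, 0.695, 0.719, -0.001]
force: [-2.4, 0.3, 0.0]
finger_gap: 0.0259
clock: 11.62
tcp_pos: [0.5014, 0.0813, 0.0598]
orientation: [0.0, 0.695, 0.719, -0.0]
force: [-3.5, -1.8, -0.7]
finger_gap: 0.0259
[-0.28537448  0.63754689 -0.21409151]
```

View pics/c4.png

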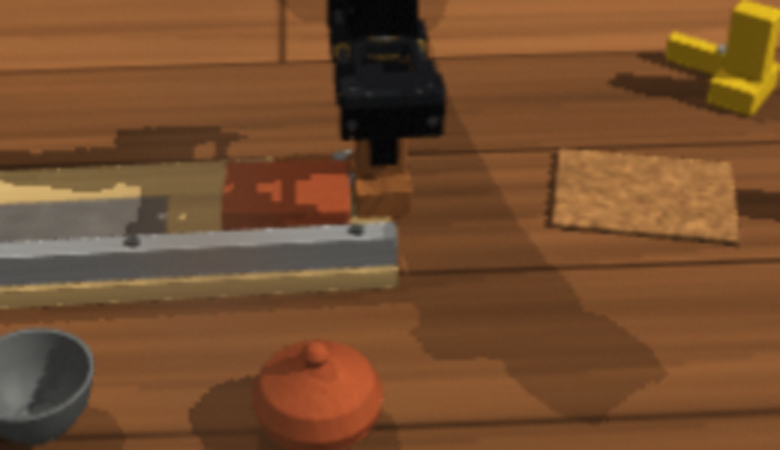

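```bash
python3 -m jog '{"travel":[[1,0,0],[2,0.1,0],[3,0.1,0],[3,0.1,0]],"rot":[[0,0,0],[0,0,0],[0,0,0],[0,0,0]],"claw":[255,255,255,255]}'
python3 -m jog '{"travel":[[1,0,0],[2,0.1,0],[3,0.1,0],[3,0.1,0]],"rot":[[0,0,0],[0,0,0],[0,0,0],[0,0,0]],"claw":[255,255,255,255]}'
python3 - <<'E'
from h import *
s=r.get_state();M=Rq(s["orientation"]).as_matrix();print(s["tcp_pos"],np.degrees(np.arctan2(M[1,0],M[0,0])),M[2],s["force"],s["moment"])
E
```

```text
clock: 12.18
tcp_pos: [0.5045, 0.0819, 0.0599]
orientation: [0.0, 0.695, 0.719, 0.0]
force: [-1.2, -0.3, -1.5]
finger_gap: 0.0262
clock: 12.68
tcp_pos: [0.5074, 0.0819, 0.0599]
orientation: [0.0, 0.695, 0.719, 0.0]
force: [-2.7, 0.1, -2.0]
finger_gap: 0.0257
[0.50741402 0.08193617 0.0598899 ] 91.93903067522938 [ 2.45725821e-04  4.87539008e-04 -9.99999851e-01] [-2.66378114  0.08644475 -2.01164071] [-0.03524347  0.47065866 -0.18475395]
```

```bash
for i in 1; do python3 -m jog '{"travel":[[1,0,0],[2,0.1,0],[3,0.1,0],[3,0.1,0]],"rot":[[0,0,0],[0,0,0],[0,0,0],[0,0,0]],"claw":[255,255,255,255]}'; done
python3 -m jog '{"travel":[[1,0,0],[2,0.1,0],[2,0.1,0]],"rot":[[0,0,0],[0,0,0],[0,0,0]],"claw":[255,255,255]}'
python3 - <<'E'
from h import *
s=r.get_state();print(s["tcp_pos"],s["force"],s["moment"])
p=r.camera("scene");save(p,"s5");a=p["color"][170:320,200:460,::-1]; cv2.imwrite("pics/c5.png",cv2.resize(a,None,fx=3,fy=3,interpolation=cv2.INTER_CUBIC))
E
```

```text
clock: 13.18
tcp_pos: [0.5104, 0.082, 0.0599]
orientation: [0.0, 0.695, 0.719, 0.0]
force: [-0.9, -0.4, -2.0]
finger_gap: 0.026
clock: 13.55
tcp_pos: [0.5124, 0.0821, 0.0599]
orientation: [0.0, 0.695, 0.719, 0.0]
force: [-2.6, -0.9, -2.3]
finger_gap: 0.0262
[0.51237177 0.08205235 0.05988238] [-2.5749581  -0.87835311 -2.30591099] [-0.12907137  0.40547518 -0.2657812 ]
```

View pics/c5.png

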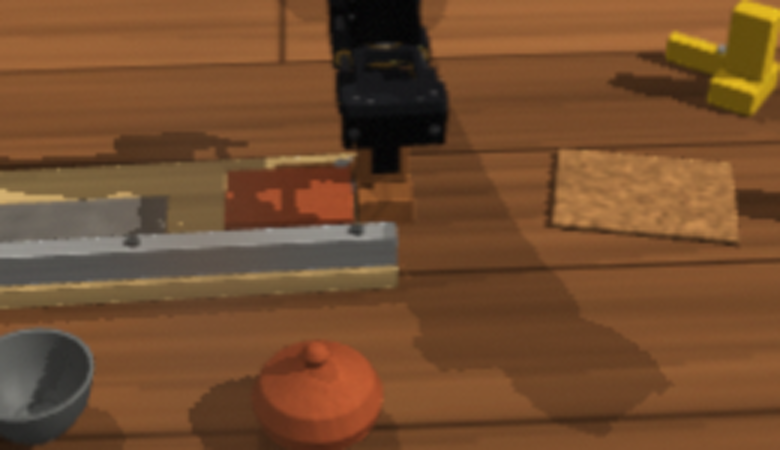

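```bash
python3 -m jog '{"travel":[[0.5,0,0],[1,0,0],[1,0,0]],"rot":[[0,0,0],[0,0,0],[0,0,0]],"claw":[255,255,255]}'
python3 -m jog '{"travel":[[0.5,0,0],[1,0,0],[1,0,0]],"rot":[[0,0,0],[0,0,0],[0,0,0]],"claw":[255,255,255]}'
python3 -m jog '{"travel":[[0.5,0,0],[0.5,0,0]],"rot":[[0,0,0],[0,0,0]],"claw":[255,255]}'
python3 - <<'E'
from h import *
s=r.get_state();M=Rq(s["orientation"]).as_matrix();print(s["tcp_pos"],np.degrees(np.arctan2(M[1,0],M[0,0])),s["force"],s["moment"])
E
```

```text
clock: 13.98
tcp_pos: [0.5132, 0.0821, 0.0599]
orientation: [0.0, 0.695, 0.719, 0.0]
force: [-2.4, -1.1, -1.7]
finger_gap: 0.0258
clock: 14.35
tcp_pos: [0.5143, 0.0821, 0.0599]
orientation: [0.0, 0.695, 0.719, 0.0]
force: [-2.1, -1.0, -2.9]
finger_gap: 0.0257
clock: 14.6
tcp_pos: [0.5147, 0.0821, 0.0599]
orientation: [0.0, 0.695, 0.719, 0.0]
force: [-2.8, -0.2, -2.6]
finger_gap: 0.0261
[0.51474254 0.08207069 0.05987421] 91.93009124889774 [-2.82432249 -0.15824863 -2.6371004 ] [-0.05900789  0.52878246 -0.17522228]
```

```bash
J='x'; python3 -m jog '{"travel":[[0.5,0,0],[0.5,0,0]],"rot":[[0,0,0],[0,0,0]],"claw":[255,255]}' | grep -E "tcp|force"
python3 -m jog '{"travel":[[0.5,0,0],[0.5,0,0]],"rot":[[0,0,0],[0,0,0]],"claw":[255,255]}' | grep -E "tcp|force"
python3 -m jog '{"travel":[[0.5,0,0],[0.5,0,0]],"rot":[[0,0,0],[0,0,0]],"claw":[255,255]}' | grep -E "tcp|force"
```

```text
tcp_pos: [0.5151, 0.082, 0.0599]
force: [-2.8, -0.8, -1.5]
tcp_pos: [0.5153, 0.082, 0.0598]
force: [-4.1, 0.5, -1.5]
tcp_pos: [0.5158, 0.0818, 0.0598]
force: [-4.2, -1.0, -0.7]
```

```bash
python3 -m jog '{"travel":[[0.3,0,0],[0.5,0,0]],"rot":[[0,0,0],[0,0,0]],"claw":[255,255]}' | grep -E "tcp|force"
python3 -m jog '{"travel":[[0.3,0,0],[0.5,0,0]],"rot":[[0,0,0],[0,0,0]],"claw":[255,255]}' | grep -E "tcp|force"
python3 - <<'E'
from h import *
s=r.get_state();M=Rq(s["orientation"]).as_matrix();print(s["tcp_pos"],np.degrees(np.arctan2(M[1,0],M[0,0])),s["force"],s["moment"])
p=r.camera("scene");save(p,"s6");a=p["color"][200:270,250:350,::-1]; cv2.imwrite("pics/c6.png",cv2.resize(a,None,fx=8,fy=8,interpolation=cv2.INTER_CUBIC))
E
```

```text
tcp_pos: [0.5161, 0.0816, 0.0597]
force: [-5.9, -0.7, 0.2]
tcp_pos: [0.5162, 0.0816, 0.0596]
force: [-6.8, -1.0, -0.2]
[0.51622861 0.08155645 0.05963999] 91.88807948092143 [-6.82379664 -1.03242746 -0.2441956 ] [-0.41319356  1.45625514 -0.48988358]
```

View pics/c6.png

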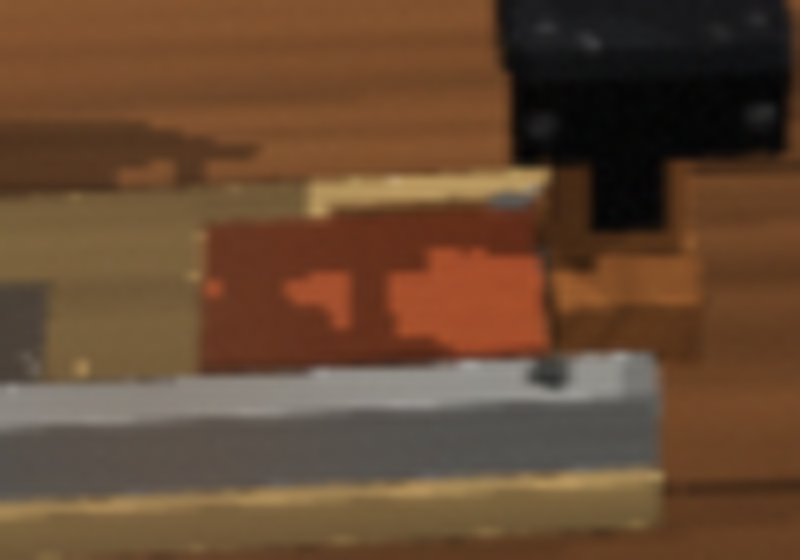

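```bash
python3 - <<'E'
from lines import *
p=r.camera("scene"); s=r.get_state(); print(s["force"])
t=np.deg2rad(-88.15);ex=np.array([np.cos(t),np.sin(t)]);ey=np.array([-ex[1],ex[0]]);O=np.array([.5342,-.1146])
for lab,y,x0,x1,z in [("blank -y top",-20,-155,-75,.05),("fence face top",50,-10,120,.046),("fence back top",70,-150,130,.046),("board front",75,-150,150,.018)]:
    L,res,n=line(p,None,O+(ex*x0+ey*y)/1000,O+(ex*x1+ey*y)/1000,z,8)
    print(lab,np.degrees(np.arctan2(L[1],L[0])),(L[2:]-O*1000)@ey,res,n)
for lab,x in [("blank front top",-67),("blank rear top",-167)]:
    L,res,n=line(p,None,O+(ex*x+ey*-15)/1000,O+(ex*x+ey*40)/1000,.05,8)
    print(lab,np.degrees(np.arctan2(L[1],L[0])),(L[2:]-O*1000)@ex,res,n)
E
```

```text
[-6.06281865 -0.98047555 -0.26070746]
blank -y top -84.69468 -23.476643804176625 0.9811999809909737 48
fence face top 11.213423 50.000026526202426 7.843838537094615e-06 1
fence back top -87.95783 70.75168683041832 0.970830197889859 34
board front -88.1681 69.47498692562121 0.768413270700363 18Traceback (most recent call last):
  File "<stdin>", line 8, in <module>
  File "lines.py", line 13, in line
    L=cv2.fitLine((pts*1000).astype(np.float32),cv2.DIST_WELSCH,0,.01,.01).ravel()
      ~~~~~~~~~~~^^^^^^^^^^^^^^^^^^^^^^^^^^^^^^^^^^^^^^^^^^^^^^^^^^^^^^^^^
cv2.error: OpenCV(4.12.0) /io/opencv/modules/imgproc/src/linefit.cpp:50: error: (-215:Assertion failed) count > 0 in function 'fitLine2D_wods'
```

```bash
python3 - <<'E'
from lines import *
t=np.deg2rad(-88.15);ex=np.array([np.cos(t),np.sin(t)]);ey=np.array([-ex[1],ex[0]]);O=np.array([.5342,-.1146])
for n in ["scene","top"]:
    p=r.camera(n)
    h=cv2.cvtColor(p["color"],cv2.COLOR_RGB2HSV)
    m=((h[...,0]<11)|(h[...,0]>175))&(h[...,1]>150)
    v,u=np.nonzero(m); w=onplane(p,np.c_[u,v],.05)[:,:2]
    x=(w-O)@ex*1000;y=(w-O)@ey*1000
    k=(x>-185)&(x<-50)&(y>-45)&(y<60); x,y=x[k],y[k];u=u[k];v=v[k]
    print(n,k.sum(),np.percentile(x,[1,99]),np.percentile(y,[1,99]))
    for a in range(-160,-60,10):
        s=y[(x>a)&(x<a+10)]; print(a+5,round(s.min(),1),round(s.max(),1)) if len(s) else 0
    for a in range(-20,50,10):
        s=x[(y>a)&(y<a+10)]; print(" y",a+5,round(s.min(),1),round(s.max(),1)) if len(s) else 0
E
```

```text
scene 747 [-169.51840161  -73.58718391] [-16.45826816  52.54800824]
-155 -17.3 50.9
-145 -17.7 53.2
-135 -14.9 52.8
-125 -15.7 52.1
-115 -16.6 51.3
-105 -16.8 50.3
-95 -14.3 53.2
-85 -15.2 52.4
-75 -15.6 51.5
 y -15 -169.9 -73.5
 y -5 -169.3 -73.5
 y 5 -170.6 -73.5
 y 15 -170.3 -71.3
 y 25 -169.7 -73.6
 y 35 -168.9 -73.7
 y 45 -170.1 -71.5
top 85 [-104.38192618  -73.15265589] [15.61833181 45.94662449]
-105 41.0 46.0
-95 31.0 45.9
-85 21.0 45.8
-75 13.6 45.6
 y 15 -78.5 -73.7
 y 25 -87.9 -73.4
 y 35 -97.4 -73.2
 y 45 -104.4 -72.9
```

```bash
python3 -m jog '{"travel":[[-0.3,-2,0],[-0.2,-4,0],[-0.1,-6,0],[-0.1,-8,0],[0,-10,0]],"rot":[[0,0,0],[0,0,0],[0,0,0],[0,0,0],[0,0,0]],"claw":[255,255,255,255,255]}'| grep -E "clock|tcp|force"
python3 - <<'E'
from h import *
s=r.get_state();M=Rq(s["orientation"]).as_matrix();print(s["tcp_pos"],np.degrees(np.arctan2(M[1,0],M[0,0])),s["force"],s["moment"])
E
```

```text
clock: 16.68
tcp_pos: [0.5163, 0.0762, 0.06]
force: [-6.3, 7.0, -1.0]
[0.51625241 0.07623124 0.06002947] 92.04963718040976 [-6.2862206   6.98541915 -1.01171677] [ 1.56997985  1.57109857 -0.42870392]
```

```bash
python3 -m jog '{"travel":[[0,-2.5,0],[0.1,-5,0],[0.1,-7.5,0],[0.2,-10,0],[0.3,-12,0]],"rot":[[0,0,0],[0,0,0],[0,0,0],[0,0,0],[0,0,0]],"claw":[255,255,255,255,255]}'| grep -E "clock|tcp|force"
python3 - <<'E'
from h import *
s=r.get_state();M=Rq(s["orientation"]).as_matrix();print(s["tcp_pos"],np.degrees(np.arctan2(M[1,0],M[0,0])),s["force"],s["moment"],M[2])
E
```

```text
clock: 17.3
tcp_pos: [0.5167, 0.0642, 0.06]
force: [-5.6, 7.7, -0.9]
[0.51666935 0.06415265 0.06001956] 92.04954381292298 [-5.64593396  7.70063847 -0.9125201 ] [ 1.60960945  1.60737412 -0.40372701] [ 5.61623419e-03 -6.63896787e-05 -9.99984227e-01]
```

```bash
python3 -m jog '{"travel":[[0.1,-3,0],[0.2,-7,0],[0.3,-11,0],[0.4,-15,0],[0.6,-18,0]],"rot":[[0,0,0],[0,0,0],[0,0,0],[0,0,0],[0,0,0]],"claw":[255,255,255,255,255]}'| grep -E "clock|tcp|force"
python3 -m jog '{"travel":[[0.1,-3,0],[0.2,-7,0],[0.3,-11,0],[0.4,-15,0],[0.6,-18,0]],"rot":[[0,0,0],[0,0,0],[0,0,0],[0,0,0],[0,0,0]],"claw":[255,255,255,255,255]}'| grep -E "clock|tcp|force"
```

```text
clock: 17.92
tcp_pos: [0.5173, 0.046, 0.06]
force: [-7.0, 6.9, -0.9]
clock: 18.55
tcp_pos: [0.5178, 0.028, 0.0599]
force: [-6.8, 7.9, -1.7]
```

```bash
python3 -m jog '{"travel":[[0,-4,0],[0,-8,0],[0.1,-12,0],[0.2,-16,0],[0.3,-20,0]],"rot":[[0,0,0],[0,0,0],[0,0,0],[0,0,0],[0,0,0]],"claw":[255,255,255,255,255]}'| grep -E "clock|tcp|force"
python3 -m jog '{"travel":[[0.1,-4,0],[0.2,-8,0],[0.4,-12,0],[0.5,-16,0],[0.6,-20,0]],"rot":[[0,0,0],[0,0,0],[0,0,0],[0,0,0],[0,0,0]],"claw":[255,255,255,255,255]}'| grep -E "clock|tcp|force"
python3 - <<'E'
from h import *
s=r.get_state();M=Rq(s["orientation"]).as_matrix();print(s["tcp_pos"],np.degrees(np.arctan2(M[1,0],M[0,0])),s["force"],s["moment"],M[2])
E
```

```text
clock: 19.18
tcp_pos: [0.5184, 0.0077, 0.0599]
force: [-5.9, 6.9, -1.7]
clock: 19.8
tcp_pos: [0.5191, -0.0124, 0.0599]
force: [-4.9, 6.4, -1.5]
[ 0.51905178 -0.01236381  0.0599363 ] 92.04168383509959 [-4.91311881  6.44447883 -1.51671798] [ 1.5205822   1.43888039 -0.35619137] [ 4.70537658e-03 -6.60966984e-05 -9.99988927e-01]
```

```bash
python3 -m jog '{"travel":[[0.2,-4,0],[0.3,-8,0],[0.5,-12,0],[0.6,-16,0],[0.8,-20,0]],"rot":[[0,0,0],[0,0,0],[0,0,0],[0,0,0],[0,0,0]],"claw":[255,255,255,255,255]}'| grep -E "clock|tcp|force"
python3 -m jog '{"travel":[[0.2,-4,0],[0.3,-8,0],[0.4,-12,0],[0.6,-16,0],[0.7,-20,0]],"rot":[[0,0,0],[0,0,0],[0,0,0],[0,0,0],[0,0,0]],"claw":[255,255,255,255,255]}'| grep -E "clock|tcp|force"
```

```text
clock: 20.42
tcp_pos: [0.5197, -0.0323, 0.0599]
force: [-5.7, 7.3, -0.4]
clock: 21.05
tcp_pos: [0.5203, -0.052, 0.0599]
force: [-6.6, 7.8, 1.0]
```

```bash
python3 -m jog '{"travel":[[0.1,-4,0],[0.2,-8,0],[0.3,-12,0],[0.4,-16,0],[0.6,-20,0]],"rot":[[0,0,0],[0,0,0],[0,0,0],[0,0,0],[0,0,0]],"claw":[255,255,255,255,255]}'| grep -E "clock|tcp|force"
python3 - <<'E'
from h import *
s=r.get_state();M=Rq(s["orientation"]).as_matrix();print(s["tcp_pos"],np.degrees(np.arctan2(M[1,0],M[0,0])),s["force"],s["moment"],M[2])
E
```

```text
clock: 21.68
tcp_pos: [0.521, -0.072, 0.0599]
force: [-5.5, 8.1, 1.0]
[ 0.52095442 -0.07202728  0.05989109] 92.05227616902845 [-5.53706666  8.10170667  0.98544247] [ 1.84373314  1.57353799 -0.42397839] [ 4.82272794e-03 -8.79788769e-04 -9.99987984e-01]
```

```bash
python3 -m jog '{"travel":[[0.1,-4,0],[0.3,-8,0],[0.4,-12,0],[0.5,-16,0],[0.6,-20,0]],"rot":[[0,0,0],[0,0,0],[0,0,0],[0,0,0],[0,0,0]],"claw":[255,255,255,255,255]}'| grep -E "clock|tcp|force"
python3 -m jog '{"travel":[[0.1,-4,0],[0.2,-8,0],[0.4,-12,0],[0.5,-16,0],[0.6,-20,0]],"rot":[[0,0,0],[0,0,0],[0,0,0],[0,0,0],[0,0,0]],"claw":[255,255,255,255,255]}'| grep -E "clock|tcp|force"
python3 - <<'E'
from fit import *
from lines import *
p=r.camera("scene");save(p,"s7");a=p["color"][200:300,140:360,::-1]; cv2.imwrite("pics/c7.png",cv2.resize(a,None,fx=3.6,fy=3.6,interpolation=cv2.INTER_CUBIC))
E
```

```text
clock: 22.3
tcp_pos: [0.5216, -0.092, 0.0599]
force: [-6.4, 8.4, 1.0]
clock: 22.92
tcp_pos: [0.5222, -0.1119, 0.0599]
force: [-6.3, 8.8, 1.3]
```

View pics/c7.png

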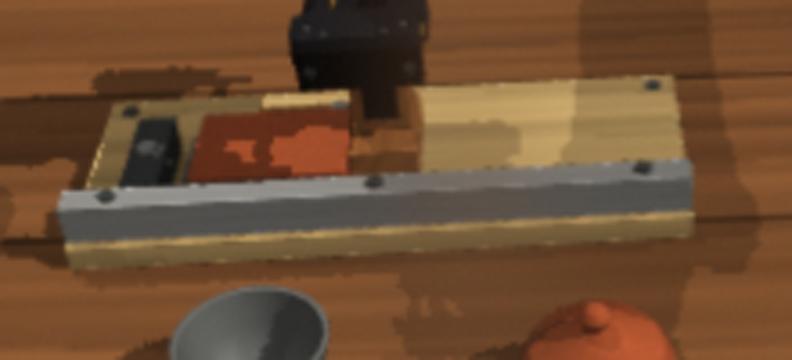

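```bash
python3 -m jog '{"travel":[[0.1,-2.5,0],[0.1,-5,0],[0.2,-7.5,0],[0.3,-10,0],[0.3,-12,0]],"rot":[[0,0,0],[0,0,0],[0,0,0],[0,0,0],[0,0,0]],"claw":[255,255,255,255,255]}'| grep -E "clock|tcp|force"
python3 -m jog '{"travel":[[0,-1,0],[0.1,-2,0],[0.1,-3,0],[0.1,-4,0]],"rot":[[0,0,0],[0,0,0],[0,0,0],[0,0,0]],"claw":[255,255,255,255]}'| grep -E "clock|tcp|force"
```

```text
clock: 23.6
tcp_pos: [0.5226, -0.1239, 0.0599]
force: [-6.8, 9.9, 2.0]
clock: 24.1
tcp_pos: [0.5227, -0.1279, 0.0599]
force: [-6.1, 7.9, 1.5]
```

```bash
python3 -m jog '{"travel":[[0,-1,0],[0,-2,0]],"rot":[[0,0,0],[0,0,0]],"claw":[255,255]}'| grep -E "clock|tcp|force"
python3 -m jog '{"travel":[[0,-1,0],[0,-1.5,0]],"rot":[[0,0,0],[0,0,0]],"claw":[255,255]}'| grep -E "clock|tcp|force"
```

```text
clock: 24.35
tcp_pos: [0.5227, -0.1299, 0.0599]
force: [-6.0, 9.1, 1.7]
clock: 24.6
tcp_pos: [0.5228, -0.1316, 0.0599]
force: [-5.8, 8.5, 1.2]
```

```bash
python3 -m jog '{"travel":[[0,-1,0],[0,-1,0]],"rot":[[0,0,0],[0,0,0]],"claw":[255,255]}'| grep -E "clock|tcp|force"
python3 -m jog '{"travel":[[0,-1,0],[0,-1,0]],"rot":[[0,0,0],[0,0,0]],"claw":[255,255]}'| grep -E "clock|tcp|force"
```

```text
clock: 24.85
tcp_pos: [0.5228, -0.1316, 0.0599]
force: [-6.5, 10.3, 1.8]
clock: 25.1
tcp_pos: [0.5228, -0.1317, 0.06]
force: [-6.9, 11.4, 1.2]
```

```bash
python3 -m jog '{"travel":[[0,-1,0],[0,-1,0]],"rot":[[0,0,0],[0,0,0]],"claw":[255,255]}'| grep -E "clock|tcp|force"
python3 - <<'E'
from lines import *
s=r.get_state();M=Rq(s["orientation"]).as_matrix();print(s["tcp_pos"],np.degrees(np.arctan2(M[1,0],M[0,0])),s["force"],s["moment"],M[2])
p=r.camera("scene");save(p,"s8");a=p["color"][200:300,140:360,::-1]; cv2.imwrite("pics/c8.png",cv2.resize(a,None,fx=3.6,fy=3.6,interpolation=cv2.INTER_CUBIC))
E
```

```text
clock: 25.35
tcp_pos: [0.5228, -0.1317, 0.06]
force: [-8.0, 13.4, 3.1]
[ 0.52281166 -0.13172316  0.06004652] 92.13044322205909 [-7.98990672 13.35395138  3.13190429] [ 2.88084218  1.61413668 -0.42044616] [ 7.85702834e-03 -7.49049843e-04 -9.99968853e-01]
```

View pics/c8.png

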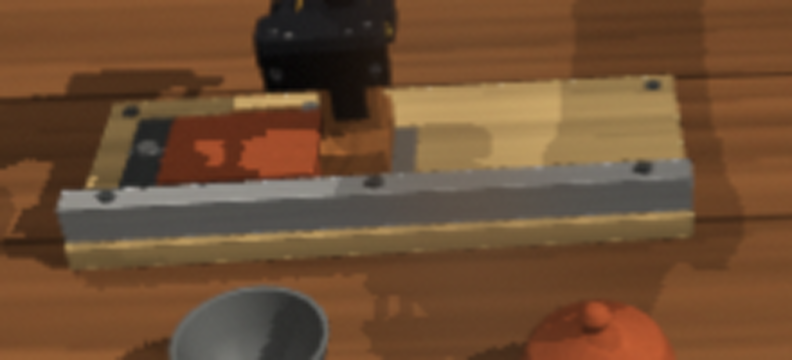

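```bash
python3 -m jog '{"travel":[[-0.4,1,0],[-0.8,2,0],[-1.2,3,0],[-1.6,4,0],[-1.8,4.5,0]],"rot":[[0,0,0],[0,0,0],[0,0,0],[0,0,0],[0,0,0]],"claw":[255,255,255,255,255]}'| grep -E "clock|tcp|force"
```

```text
clock: 26.02
tcp_pos: [0.5225, -0.1315, 0.06]
force: [-1.2, 3.6, -2.7]
```

```bash
python3 -m jog '{"travel":[[-0.2,0.7,0],[-0.4,1.4,0],[-0.7,2,0],[-0.7,2,0]],"rot":[[0,0,0],[0,0,0],[0,0,0],[0,0,0]],"claw":[255,255,255,255]}'| grep -E "clock|tcp|force"
```

```text
clock: 26.52
tcp_pos: [0.5219, -0.1315, 0.0602]
force: [2.1, 5.3, -4.2]
```

```bash
python3 -m jog '{"travel":[[0,0,0],[0,0,0]],"rot":[[0,0,0],[0,0,0]],"claw":[255,255]}'| grep -E "clock|tcp|force"
python3 - <<'E'
from lines import *
s=r.get_state();M=Rq(s["orientation"]).as_matrix();print(s["tcp_pos"],np.degrees(np.arctan2(M[1,0],M[0,0])),s["force"],s["moment"],M[2])
p=r.camera("scene");save(p,"s9");a=p["color"][200:300,140:360,::-1]; cv2.imwrite("pics/c9.png",cv2.resize(a,None,fx=3.6,fy=3.6,interpolation=cv2.INTER_CUBIC))
E
```

```text
clock: 26.78
tcp_pos: [0.5218, -0.1315, 0.0602]
force: [1.7, 5.3, -3.9]
[ 0.52179338 -0.13151571  0.06024054] 91.99108860740868 [ 1.68070653  5.2568689  -3.9202057 ] [ 1.39288418 -0.39717981  0.07002492] [ 3.66113481e-04  2.36841768e-03 -9.99997128e-01]
```

View pics/c9.png

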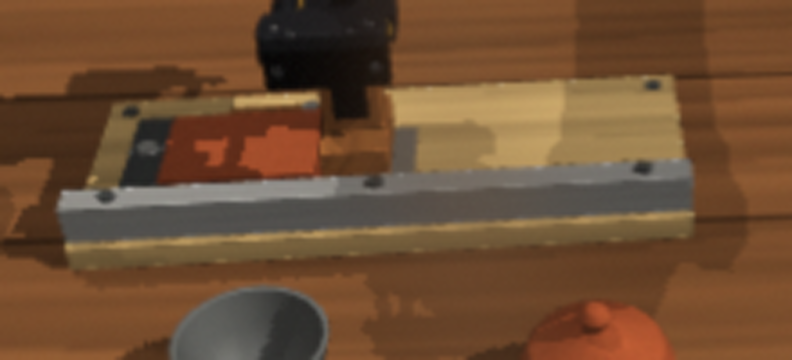

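```bash
python3 -m jog '{"travel":[[0,1,0],[0,2,0],[0,2,0]],"rot":[[0,0,0],[0,0,0],[0,0,0]],"claw":[255,255,255]}'| grep -E "clock|tcp|force"
python3 -m jog '{"travel":[[0,1,0],[0,2,0],[0,2,0]],"rot":[[0,0,0],[0,0,0],[0,0,0]],"claw":[255,255,255]}'| grep -E "clock|tcp|force"
```

```text
clock: 27.2
tcp_pos: [0.5207, -0.1313, 0.06]
force: [0.7, -0.9, -2.4]
clock: 27.58
tcp_pos: [0.5207, -0.128, 0.0599]
force: [-0.1, 0.3, -2.4]
```

```bash
python3 -m jog '{"travel":[[-3,3,0],[-8,8,0],[-12,15,5],[-15,30,40],[-15,60,70]],"rot":[[0,0,0],[0,0,0],[0,0,0],[0,0,0],[0,0,0]],"claw":[255,255,255,255,255]}'
python3 -m jog '{"travel":[[0,60,0],[0,120,0],[0,180,0],[0,220,0],[0,220,0]],"rot":[[0,0,0],[0,0,0],[0,0,0],[0,0,-5],[0,0,-10]],"claw":[255,255,255,255,255]}'
python3 - <<'E'
from lines import *
s=r.get_state();M=Rq(s["orientation"]).as_matrix();print(s["tcp_pos"],np.degrees(np.arctan2(M[1,0],M[0,0])),s["force"],s["moment"],M[2])
t=np.deg2rad(-88.15);ex=np.array([np.cos(t),np.sin(t)]);ey=np.array([-ex[1],ex[0]]);O=np.array([.5342,-.1146])
for n in ["scene","top"]:
    p=r.camera(n);save(p,n+"10");a=p["color"][200:300,140:360,::-1] if n=="scene" else p["color"][190:300,280:480,::-1]; cv2.imwrite(f"pics/c10{n}.png",cv2.resize(a,None,fx=3.6,fy=3.6,interpolation=cv2.INTER_CUBIC))
    h=cv2.cvtColor(p["color"],cv2.COLOR_RGB2HSV)
    m=((h[...,0]<11)|(h[...,0]>175))&(h[...,1]>150)
    v,u=np.nonzero(m); w=onplane(p,np.c_[u,v],.05)[:,:2]
    x=(w-O)@ex*1000;y=(w-O)@ey*1000
    k=(x>10)&(x<170)&(y>-45)&(y<60); x,y=x[k],y[k]
    print(n,k.sum(),np.percentile(x,[1,99]),np.percentile(y,[1,99]))
    print([(a+5,round(s.min(),1),round(s.max(),1)) for a in range(40,140,10) if len(s:=y[(x>a)&(x<a+10)])])
    print([(a+5,round(s.min(),1),round(s.max(),1)) for a in range(-20,50,10) if len(s:=x[(y>a)&(y<a+10)])])
E
```

```text
clock: 28.2
tcp_pos: [0.5053, -0.068, 0.1309]
orientation: [0.0, 0.696, 0.718, -0.0]
force: [1.1, 0.5, -1.9]
finger_gap: 0.0258
clock: 28.82
tcp_pos: [0.5046, 0.1575, 0.1308]
orientation: [-0.001, 0.753, 0.658, 0.001]
force: [0.1, -2.2, -1.3]
finger_gap: 0.0259
[0.50459053 0.15746337 0.13076405] 82.22941167486373 [ 0.10052995 -2.21144078 -1.34053361] [-0.13709341 -0.12931541 -0.03092074] [ 3.09658860e-03  7.25904117e-04 -9.99994942e-01]
scene 790 [ 34.51053813 137.39421108] [-15.44201674  52.70914993]
[(45, np.float64(-18.3), np.float64(52.5)), (55, np.float64(-15.2), np.float64(51.5)), (65, np.float64(-15.6), np.float64(50.7)), (75, np.float64(-16.3), np.float64(53.4)), (85, np.float64(-13.9), np.float64(52.7)), (95, np.float64(-14.7), np.float64(51.9)), (105, np.float64(-15.6), np.float64(50.9)), (115, np.float64(-16.0), np.float64(53.3)), (125, np.float64(-13.2), np.float64(52.9)), (135, np.float64(-14.1), np.float64(52.1))]
[(-15, np.float64(41.6), np.float64(137.7)), (-5, np.float64(38.1), np.float64(138.1)), (5, np.float64(37.4), np.float64(138.4)), (15, np.float64(33.9), np.fl
[... 245 characters left out ...]
46.2)), (55, np.float64(-20.4), np.float64(46.1)), (65, np.float64(-20.6), np.float64(45.9)), (75, np.float64(-20.8), np.float64(45.8)), (85, np.float64(-20.9), np.float64(45.6)), (95, np.float64(-21.1), np.float64(45.5)), (105, np.float64(-21.3), np.float64(45.3)), (115, np.float64(-21.4), np.float64(45.2)), (125, np.float64(-21.5), np.float64(45.0)), (135, np.float64(-21.7), np.float64(44.8))]
[(-15, np.float64(38.6), np.float64(136.2)), (-5, np.float64(36.7), np.float64(136.8)), (5, np.float64(37.1), np.float64(137.3)), (15, np.float64(37.5), np.float64(138.1)), (25, np.float64(37.9), np.float64(138.2)), (35, np.float64(36.3), np.float64(136.8)), (45, np.float64(36.4), np.float64(137.1))]
```

View pics/c10scene.png

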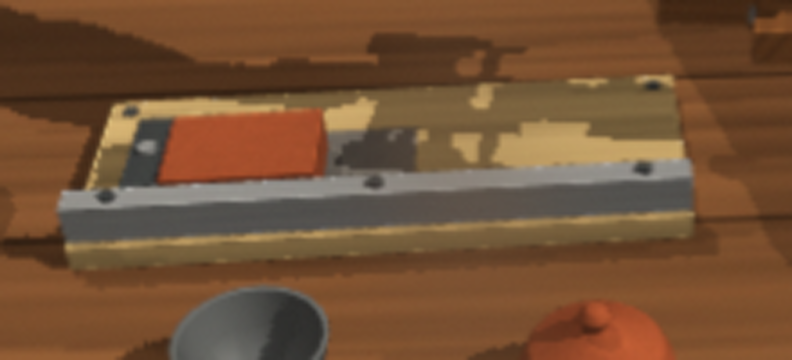

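View pics/c10top.png

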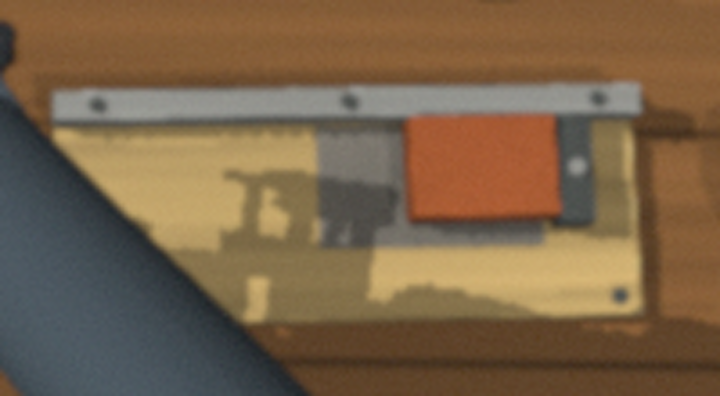

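```bash
python3 -m jog '{"travel":[[1,50,0],[2,110,0],[3,160,0],[3,175,0],[3,175,0]],"rot":[[0,0,-2],[0,0,-4.7],[0,0,-4.7],[0,0,-4.7],[0,0,-4.7]],"claw":[255,255,255,255,255]}'
python3 -m jog '{"travel":[[0,0,-30],[0,0,-60],[0,0,-76],[0,0,-79],[0,0,-79]],"rot":[[0,0,0],[0,0,0],[0,0,0],[0,0,0],[0,0,0]],"claw":[255,255,255,255,255]}'
python3 - <<'E'
from h import *
s=r.get_state();M=Rq(s["orientation"]).as_matrix();print(s["tcp_pos"],np.degrees(np.arctan2(M[1,0],M[0,0])),M[2],s["force"])
p=r.camera("scene");save(p,"s11");a=p["color"][180:280,360:500,::-1]; cv2.imwrite("pics/c11.png",cv2.resize(a,None,fx=5,fy=5,interpolation=cv2.INTER_CUBIC))
E
```

```text
clock: 29.55
tcp_pos: [0.5084, 0.3271, 0.1297]
orientation: [0.0, 0.781, 0.625, -0.0]
force: [0.8, -1.8, -2.0]
finger_gap: 0.0259
clock: 30.18
tcp_pos: [0.5094, 0.3269, 0.0516]
orientation: [0.0, 0.782, 0.624, 0.001]
force: [-0.2, 0.2, -0.7]
finger_gap: 0.0257
[0.50940509 0.32693504 0.05161084] 77.19808229106111 [ 7.70913647e-04  9.53084739e-04 -9.99999249e-01] [-0.21970791  0.22421905 -0.74017636]
```

View pics/c11.png

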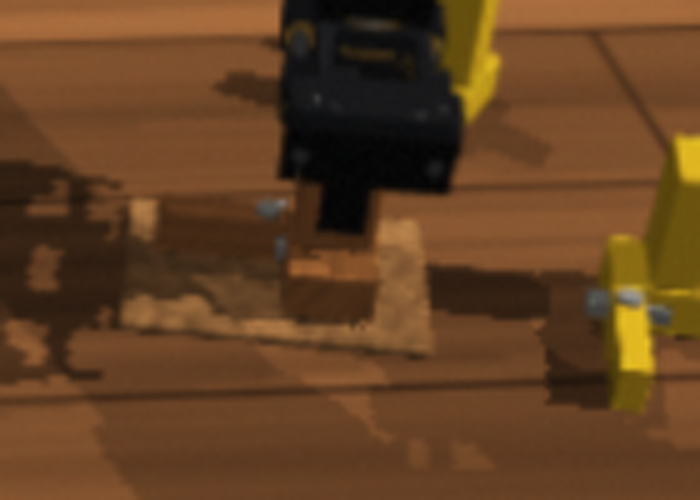

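```bash
python3 -m jog '{"travel":[[-2,3,0],[-4,6,0],[-4,6,-2],[-4,6,-3],[-4,6,-3]],"rot":[[0,0,0],[0,0,0],[0,0,0],[0,0,0],[0,0,0]],"claw":[255,255,255,255,255]}'| grep -E "clock|tcp|force"
python3 -m jog '{"travel":[[0,0,-1],[0,0,-1]],"rot":[[0,0,0],[0,0,0]],"claw":[255,255]}'| grep -E "clock|tcp|force"
```

```text
clock: 30.85
tcp_pos: [0.5048, 0.3329, 0.0477]
force: [0.1, -0.1, -2.5]
clock: 31.1
tcp_pos: [0.5049, 0.333, 0.0475]
force: [-1.0, -1.0, 4.1]
```

Contact on the pad. Open slowly, then retreat straight up.

```bash
python3 -m jog '{"travel":[[0,0,0],[0,0,0],[0,0,0],[0,0,0],[0,0,0]],"rot":[[0,0,0],[0,0,0],[0,0,0],[0,0,0],[0,0,0]],"claw":[170,140,100,50,0]}'
python3 -m jog '{"travel":[[0,0,0],[0,0,0],[0,0,0]],"rot":[[0,0,0],[0,0,0],[0,0,0]],"claw":[0,0,0]}'
```

```text
clock: 31.72
tcp_pos: [0.5048, 0.3331, 0.0468]
orientation: [0.0, 0.781, 0.624, 0.0]
force: [0.2, -0.0, 0.1]
finger_gap: 0.0608
clock: 32.1
tcp_pos: [0.5048, 0.333, 0.0469]
orientation: [0.0, 0.781, 0.624, 0.0]
force: [0.4, 0.5, -0.4]
finger_gap: 0.0851
```

```bash
python3 -m jog '{"travel":[[0,0,15],[0,0,40],[0,0,90],[0,-40,150],[0,-95,160]],"rot":[[0,0,0],[0,0,0],[0,0,0],[0,0,0],[0,0,0]],"claw":[0,0,0,0,0]}'
python3 -m jog '{"travel":[[0,0,50],[0,0,90],[0,0,90]],"rot":[[0,0,0],[0,0,0],[0,0,0]],"claw":[0,0,0]}'
python3 - <<'E'
from fit import *
p=r.camera("wrist"); save(p,"w12")
print(rect(p,"pad",.006))
C=cloud(p)
for lo,hi in ((.08,.105),(.025,.04)):
    a=C[(C[...,2]>lo)&(C[...,2]<hi)]; a=a[np.hypot(a[:,0]-.5,a[:,1]-.31)<.1]
    print(len(a),a.mean(0),a[:,2].std(),cv2.minAreaRect((a[:,:2]*1000).astype(np.float32)))
p=r.camera("scene");save(p,"s12")
E
```

```text
clock: 32.72
tcp_pos: [0.5058, 0.2413, 0.2115]
orientation: [0.0, 0.78, 0.626, 0.004]
force: [0.3, -0.4, 0.8]
finger_gap: 0.087
clock: 33.1
tcp_pos: [0.506, 0.24, 0.3015]
orientation: [0.001, 0.781, 0.624, 0.004]
force: [0.6, 1.0, -0.5]
finger_gap: 0.0871
[(0.89, ((494.4640808105469, 302.7205810546875), (149.21954345703125, 109.20663452148438), 77.89948272705078))]
1375 [0.50414547 0.33145345 0.09517154] 0.001645586354133084 ((503.8976745605469, 331.5797119140625), (39.27079391479492, 25.701950073242188), 76.69635009765625)
2376 [0.49777135 0.31183376 0.03073945] 0.0011956346320102207 ((499.06512451171875, 299.1979064941406), (109.6772232055664, 63.901451110839844), 77.58534240722656)
```

View pics/w12.png

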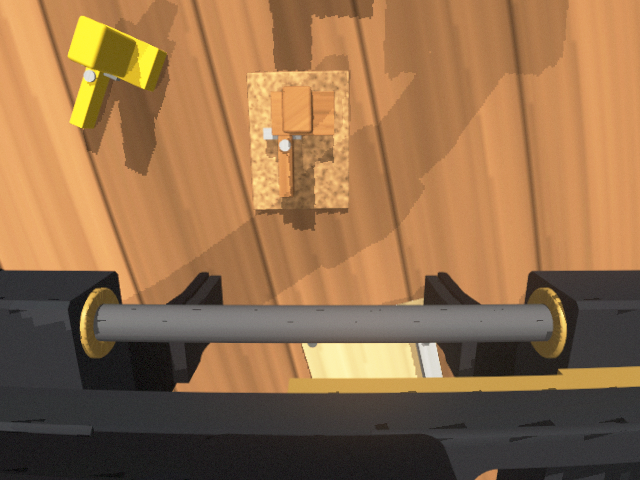

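View pics/s12.png

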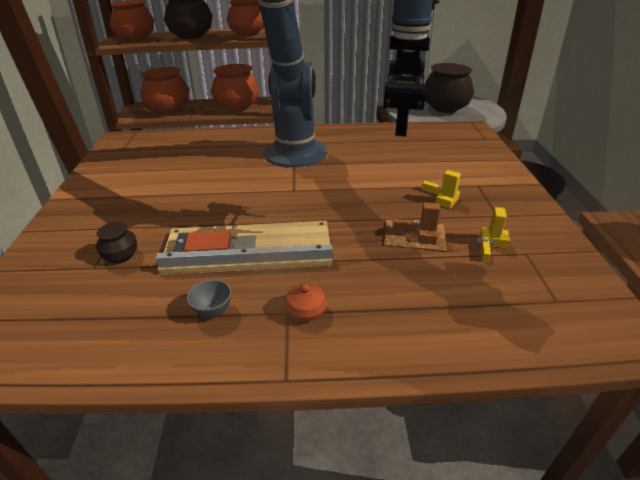

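The shoe stands upright on the pad (handle at about pixel (297,108) in the wrist view). In the scene view the blank is in the corner at (207,240), and the pots and yellow look-alikes are unmoved. I'm handing the job in.

```bash
python3 -c "
from cell import r
print(r.finish_job()); print(r.get_state()['clock'])"
```

```text
the job is handed in; nothing more can be done
None
the job is handed in; nothing more can be done
```

The blank is against the fence and the end stop, the shoe is back upright on its cork pad, and I handed the job in at about 33 s of the 72 s allowed.

- **Squaring:** I pressed the blank against the fence with the shoe's cheek. It was flush while its front edge was still about 50 mm short of the stone.
- **Feed:** At each reading along the feed the pressing force on the fence was about 5–7 N, peaking at about 8 N against the 12 N limit as the blank reached the stop. I eased the shoe off both faces before lifting it.
- **Stop:** The blank stopped moving with about 13 N on the shoe, drag included, against the 25 N limit.
- **Final pictures:** These showed the blank square in the corner, to within about 1° and 2–4 mm camera accuracy. The shoe's whole foot was on the pad, and the pots and yellow look-alikes looked unmoved.

**Checks that disagreed:**
- One edge fit on the scene picture gave the blank as about 3° askew while it was pressed to the fence. I put this down to shadow, because the colour-based edge check and the forces both said it was flush.
- As I backed off, the shoe stayed lightly pressed on the blank for a moment, at about 5 N. It then came free, and the later pictures show the blank still against the fence and stop.

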